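# Clear the marking-punch block and drive the punch home

### The job

The red sprung punch on the steel punch block is buried: a roll of orange tape lies round it and a chromed die cup stands on the roll. First move both into the low grey tray, each lying level and right way up on the tray's floor; then use the yellow-faced mallet, and nothing else, to drive the punch fully home, and stand the mallet back on the worktop on its face. Leave the pin tub and the two badges undisturbed.

Things in the scene. Friction and masses are not known exactly. Their poses are not given: they have to be found in the camera images.
- punch_block: fixed dark steel block, 84 x 84 mm, deck 26 mm above the worktop; origin at the centre of its underside. The red punch stands at x=y=0 in a brass collar 24 mm across, 3 mm high. On its -y edge stands a blue fence: 70 mm long in x, y from -42 to -34 mm, top 58 mm above the worktop. A white badge blank sticks out of its -x side, below the deck, to x = -56 mm
- punch_top (a point): centre of the flat top of the red punch (16 mm across); 40 mm above the worktop when up, 30 mm when fully home, 1 mm proud of the brass collar
- punch (a joint): travel of the punch in m: 0 up, 0.010 fully home; a spring and friction resist with 6 to 9 N, it stays where it is driven
- tape_roll: orange tape roll lying flat, 56 mm outside, hole 32 mm, 16 mm high, 50 g; starts on the deck round the punch; origin at the centre of its underside, z is its axis
- die_cup: chromed round die cup, 55 mm across (round wall up to 42 mm, small tabs to 52 mm), about 0.32 kg, starts upright on the tape roll; origin at the centre of its underside, z up through its mouth
- tray: fixed grey tray, 80 (x) x 160 (y) mm outside, floor 15 mm and lip 20 mm above the worktop, lip 4 mm thick (inside 72 x 152 mm); origin at the centre of its underside
- mallet: small mallet standing on its lower yellow face: upright round head 84 mm tall, 40 mm across (37 mm in the dark steel middle, 14 to 70 mm up); level handle 19 mm thick, axis 52 mm above the face, sticks out along +y to 120 mm from the head axis; 0.3 to 0.5 kg, centre of mass within 10 mm of the head axis; origin at the centre of the lower face, z up the head
- pin_tub: bystander: light-grey open tub, 64 mm across the rim, 47 mm high, standing beside the block on its +y side; origin at the centre of its underside
- star_badge: bystander: red badge with a yellow star, 56 mm across, 6 mm high, lying under the mallet's handle; origin at the centre of its underside
- target_badge: bystander: orange badge with a green ring, 56 mm across, 7 mm high, lying beside the mallet's head on the side away from the handle; origin at the centre of its underside
Mind the look-alikes: they are no part of the job. What is shaped like the tape_roll but white is not meant.

How it is judged (in metres and radians):
On the way, in this order (a step that is already met when the one before it is completed fails the run):
1. the die cup and the tape roll both lie level on the tray's floor, right way up and let go, before the punch is driven (x of die_cup in the frame of tray between -0.035 and 0.035 m and y of die_cup in the frame of tray between -0.075 and 0.075 m and z of die_cup in the frame of tray between 0.011 and 0.019 m and angle between each of die_cup, tape_roll's own z axis and vertical below 0.12 rad and linear speed of each of die_cup, tape_roll below 0.03 m/s and x of tape_roll in the frame of tray between -0.035 and 0.035 m and y of tape_roll in the frame of tray between -0.075 and 0.075 m and z of tape_roll in the frame of tray between 0.011 and 0.019 m and contact force between each of die_cup, tape_roll and the fingers below 0.3 N), for 0.2 s.
2. the punch is driven home (at least 8.5 of its 10 mm) (value of joint punch above 0.0085 m), for 0.05 s.
At the end, for the whole second after the job is handed in: die cup and tape roll at rest on the tray's floor, level within 7 degrees, right way up; punch at least 8.5 of its 10 mm down; mallet at rest on its lower face on the worktop, within 6 degrees of upright; tub and badges within 20 mm of where they were (value of joint punch above 0.0085 m and x of die_cup in the frame of tray between -0.035 and 0.035 m and y of die_cup in the frame of tray between -0.075 and 0.075 m and z of die_cup in the frame of tray between 0.011 and 0.019 m and angle between each of die_cup, tape_roll's own z axis and vertical below 0.12 rad and linear speed of each of die_cup, tape_roll, mallet below 0.03 m/s and x of tape_roll in the frame of tray between -0.035 and 0.035 m and y of tape_roll in the frame of tray between -0.075 and 0.075 m and z of tape_roll in the frame of tray between 0.011 and 0.019 m and angle between mallet's own z axis and vertical below 0.1 rad and height (world z) of mallet between -0.003 and 0.0025 m); the robot touches nothing.
It fails at once if the hand or arm pushes the punch itself (the mallet must do it) (contact force between punch and the fingers above 1.5 N or contact force between punch and the arm above 1.5 N).
It fails at once if the die cup is pressed on the punch (contact force between punch and die_cup above 3 N).
It fails at once if the pin tub or a badge is moved more than 20 mm or the tub is tipped (distance of any of pin_tub, star_badge, target_badge from where it was at the start of the episode above 0.02 m or angle between pin_tub's own z axis and vertical above 0.35 rad).
It also fails if it takes over 72 s, if anything falls off the work surface, if the arm or the gripper's body presses on something with over 40 N, if the wrist force passes 120 N, or if a joint passes its speed limit or range.

### The arm

A 7-joint arm with a two-finger parallel gripper is mounted at the origin on a cart in front of the work surface, level with it; the furniture and walls round the work are solid. World frame = base frame: x ahead of the robot, y to its left, z up, the work surface at z = 0. Lengths are in mm, angles in rad, forces in N, time in s.
With the tool pointing down it reaches from about 425 to 875 mm from the base axis. Payload 4.7 kg.
Tool frame: the origin (TCP) lies between the finger pads; the fingertips stand bot.finger_overhang ahead of it and the grasp point (between the pads) lies 8 mm behind it (bot.finger_overhang is the distance from the TCP to the fingertips, in mm); z points along the fingers, y is the direction in which the jaws open and shut (so a half turn about z gives the same grasp; the last joint's range is limited). The gripper opens to 85 mm and grips with 20 to 120 N. Pads are 22 mm wide; open, the fingers measure 114 mm over their backs; the gripper's body (76 mm by 85 mm) begins 54 mm behind the grasp point. The pads swing forward as they close: fully open they stand 13 mm farther back than shut.
Start: joints at [-1.306, 0.321, -0.07, 1.45, 0.023, 1.371, -0.057], TCP at [161.342, 629.676, 242.349] pointing down, gripper open.
Joint ranges: [-2.86, 2.86], [-0.3, 2.09], [-1.38, 1.24], [0.06, 2.45], [-1.56, 4.7], [0.09, 2.05], [-2.69, 2.69]. Speed limits (rad/s): [2.57, 2.57, 3.14, 3.14, 3.14, 3.14, 3.14].

### API

Orientations are given as [roll, pitch, yaw] about the fixed x, y, z axes, in that order (R = Rz(yaw) Ry(pitch) Rx(roll)).
In Python, from rig import sensors, optics, sign_off, bot gives the robot as it stands.
- The arm moves only by the tool step_arm, never from a script. Its argument "rows" is a list of rows, each a list of 2 entries, a list of its own where there are three numbers: the shift along the world's x, y, z in units of 40 mm (1.0 is 40 mm), then the turn about the world's z in units of 5 degrees (1.0 is 5 degrees). In form: [[[dx, dy, dz], spin], ...]. A call has 1 to 5 rows; each row is the pose to reach, as a shift and turn from the pose measured when the call began; what a row does not reach only later rows make up. A row lasts 1/8 s, in which the tool goes at most 62.5 mm and 10.7 degrees, less where a joint would pass 70% of its speed; a pose out of reach is approached as far as the arm can. A call with a gripper value outside its range is refused whole. "fingers" is the opening in per cent of the stroke, from 0 (shut) to 100 (fully open), set as the call begins (left out, the last holds). The fingers move at their own pace and stop on an object; the grip force is fixed at half the most. Time passes only in rows, so rows that repeat a pose let the fingers close. It gives the time, the measured TCP pose, the force and the opening at its end, in the units of the state.
- sensors.get_state(): the state, without advancing time (a new reading comes with each control period).
- optics.camera(name): name is "side" or "top" or "wrist"; returns a dict with "image" (480x640x3 uint8, red, green, blue), "K" (3x3 intrinsics, pixels), "k1" (the pictures are not rectified: a ray, as slopes to the right and down, at radius r is drawn at 1 + k1 r^2 times it, then the intrinsics apply), "R" (3x3) and "t" (3): a world point X has camera coordinates R X + t. Camera axes: x right, y down, z forward; pixel columns grow to the right and rows downward; lengths in mm; the calibration is good to about 2 mm. A picture is of the moment at which its call begins. There is no depth.
- sign_off(): hands the job in, once; it reports no verdict.
The state is a dict: "clock": time; "qpos": joint angles; "joint_velocities": joint speeds; "tau": joint torques, N m; "position": TCP position; "tcp_rot": TCP orientation; "ft_force": force on the tool from outside, world axes, zero at the start; "moment": the same for the moment, N m; "opening": opening from 0.0 (shut) to 1.0 (fully open).
Only numpy, scipy, OpenCV 4.12 (cv2) and the standard library are available. Lean on these libraries where they do the work, as an engineer would, in place of code of your own. Each camera call takes 0.05 s, during which the arm holds its last target.

## Working session

There is one attempt and no reset: what is moved stays moved. The work goes in short steps, Python scripts to look and compute and a tool call to move; the robot and the scene stay as the last step left them, time stands still between calls to the robot, and variables do not carry over. Pictures are saved under pics/ and viewed, and the job is handed in when it is done.

Besides the shell and the picture viewer there is one more tool, called after ">>>" as name(argument=value, ...) on one line, values as JSON. step_arm: Moves the arm, as the interface text tells. Its arguments: {"type":"object","properties":{"rows":{"type":"array","items":{"type":"array"}},"fingers":{"type":"number"}},"required":["rows"]}

```bash
ls; mkdir -p pics
python3 - <<'E'
from rig import sensors, optics, bot
import cv2
print(sensors.get_state()); print(bot.finger_overhang)
for n in ["side","top","wrist"]:
    c=optics.camera(n); cv2.imwrite(f"pics/{n}0.png",c["image"][:,:,::-1]); print(n,c["K"],c["k1"],c["R"],c["t"])
E
```

```text
pics
{'clock': 0.0, 'qpos': array([-1.30592319,  0.32182145, -0.07006992,  1.45168067,  0.02259598,
        1.37079899, -0.05690017]), 'joint_velocities': array([-0.00012413, -0.00096307, -0.00065114, -0.00257906, -0.00017831,
       -0.0018564 ,  0.00157209]), 'tau': array([ 2.53428043e-04, -4.93570447e+01, -3.81667949e-01, -3.14331222e+01,
        1.32653187e-02,  1.15513749e-02, -2.41250621e-05]), 'position': array([161.22471758, 629.15073953, 241.22152735]), 'tcp_rot': array([-3.13967346e+00,  9.96902029e-05,  2.89083528e+00]), 'ft_force': array([-0.40922012,  0.87093043,  0.30613374]), 'moment': array([ 0.0444697 , -0.04185063, -0.0170873 ]), 'opening': 1.0013594278160605}
11.0
side [[583.92000402   0.         312.32034935]
 [  0.         583.92000402 229.06817596]
 [  0.           0.           1.        ]] -0.15168492659933921 [[-0.73752589  0.67496549 -0.02184367]
 [ 0.39963175  0.41014131 -0.81980398]
 [-0.54438041 -0.61335609 -0.57222747]] [ 375.33422059 -193.1942577  1201.03578775]
top [[508.25665353   0.         317.45976774]
 [  0.         508.25665353 241.25964018]
 [  0.           0.           1.        ]] -0.036290923277040824 [[ 0.01769926 -0.9998327  -0.00461524]
 [-0.99724761 -0.01732073 -0.07209158]
 [ 0.07199958  0.00587851 -0.99738734]] [ 35.31890445 542.59816216 856.83962649]
wrist [[430.60141019   0.         316.90039726]
 [  0.         430.60141019 243.69716603]
 [  0.           0.           1.        ]] -0.0438770496942922 [[ 0.24877872  0.96855934 -0.00139665]
 [ 0.92235828 -0.23647123  0.30551032]
 [ 0.29557461 -0.07729267 -0.95218774]] [-648.78113134  -38.90026581  379.16259723]
```

View pics/side0.png

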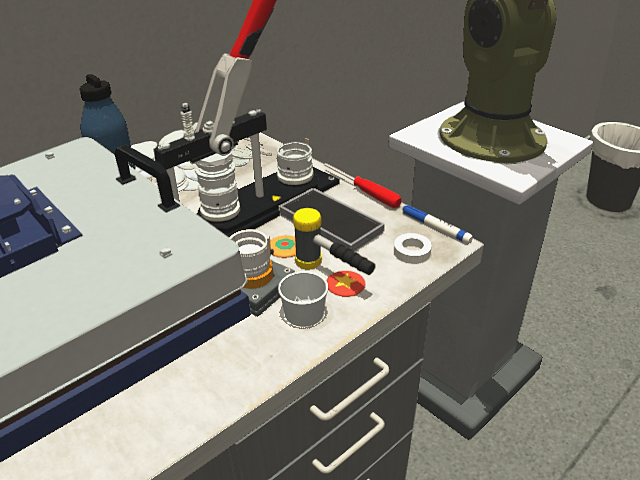

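View pics/top0.png

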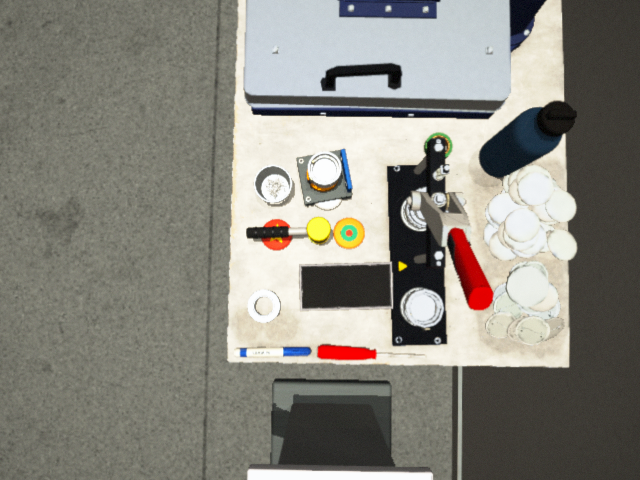

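View pics/wrist0.png

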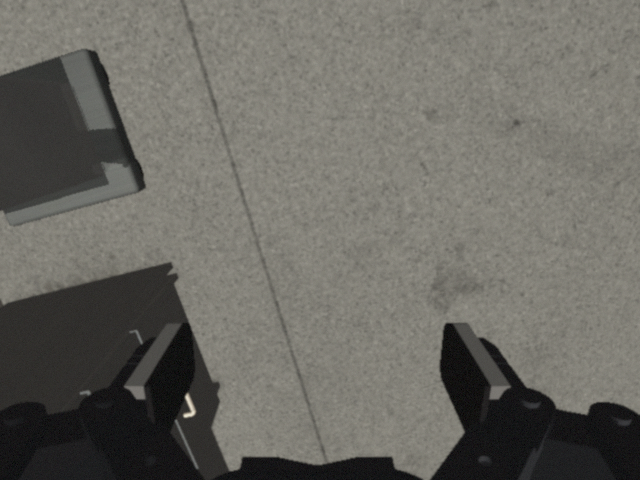

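```bash
cat > h.py <<'E'
import numpy as np, cv2
from rig import sensors, optics, bot
def cam(n): return optics.camera(n)
def ray(c,u,v):
    K=c["K"]; d=np.array([c["k1"],0,0,0,0],float)
    p=cv2.undistortPoints(np.array([[[u,v]]],float),K,d,None,None)[0,0]
    R=c["R"];t=c["t"]
    return -R.T@t, R.T@np.array([p[0],p[1],1.])
def at(c,u,v,z):
    o,d=ray(c,u,v); return (o+d*(z-o[2])/d[2]).round(1)
def proj(c,P):
    P=np.atleast_2d(np.array(P,float))
    r,_=cv2.Rodrigues(c["R"])
    return cv2.projectPoints(P,r,c["t"],c["K"],np.array([c["k1"],0,0,0,0],float))[0][:,0].round(1)
def crop(c,name,x0,y0,x1,y1,s=5):
    im=c["image"][y0:y1,x0:x1,::-1]
    im=cv2.resize(im,None,fx=s,fy=s,interpolation=cv2.INTER_CUBIC)
    for u in range((x0+9)//10*10,x1,10):
        L=12 if u%50==0 else 5
        cv2.line(im,((u-x0)*s,0),((u-x0)*s,L),(255,0,255),1)
        if u%20==0: cv2.putText(im,str(u),((u-x0)*s,22),0,.35,(255,0,255),1)
    for v in range((y0+9)//10*10,y1,10):
        cv2.line(im,(0,(v-y0)*s),(5,(v-y0)*s),(255,0,255),1)
        if v%20==0: cv2.putText(im,str(v),(7,(v-y0)*s+4),0,.35,(255,0,255),1)
    cv2.imwrite("pics/"+name,im)
E
python3 - <<'E'
from h import *
c=cam("top"); crop(c,"topc.png",235,130,395,250)
c=cam("top"); crop(c,"topd.png",240,220,400,340)
c=cam("side"); crop(c,"sidec.png",220,170,380,290)
E
```

```text
(no output)
```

View pics/topc.png

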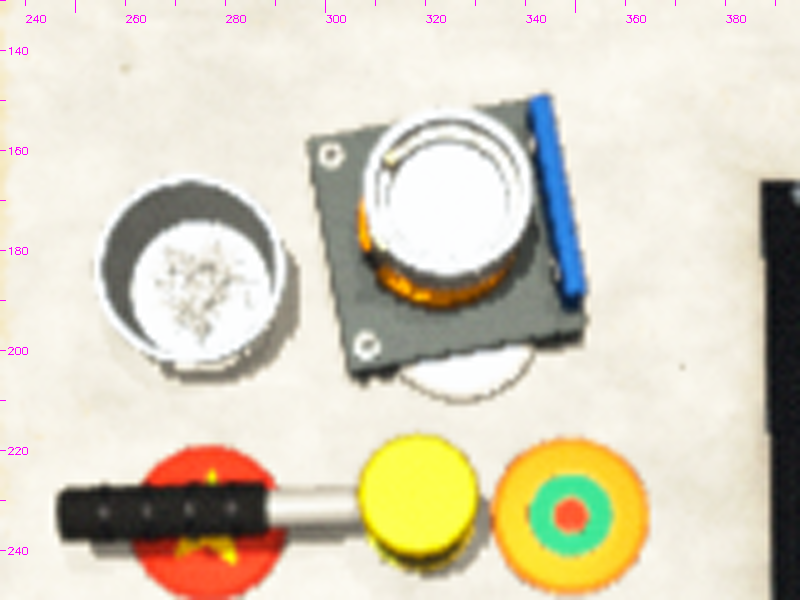

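View pics/topd.png

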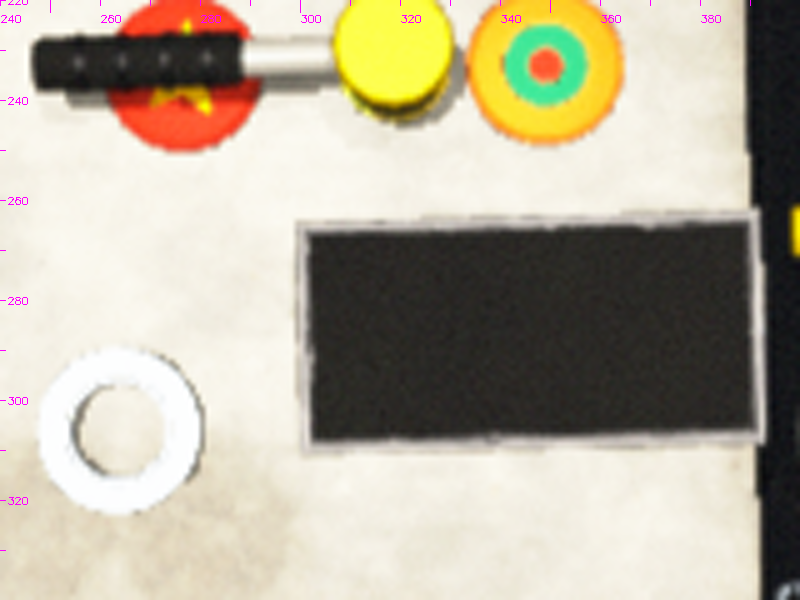

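View pics/sidec.png

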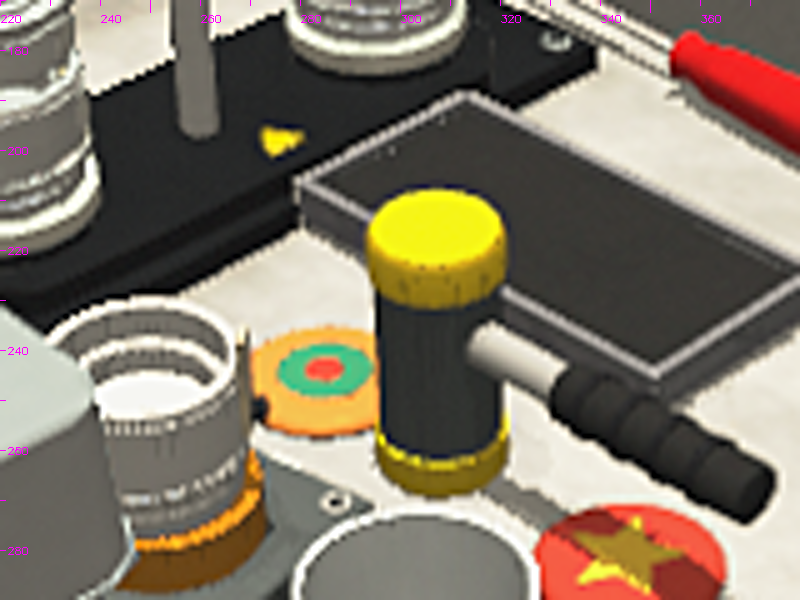

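Run:
```python
from h import *
c=cam("top")
for n,u,v,z in [("cup rim",324.3,168,84),("cuprim L",307.5,168,84),("cuprim R",341,168,84),("blk nearL",305,206,26),("blk nearR",352,199,26),("blk farL",296,158,26),("fence a",342.5,149,58),("fence a2",344.5,149,58),("fence b",351,191,58),
 ("tray1",299,264.5,20),("tray2",390.7,262,20),("tray3",301,310.5,20),("tray4",392.5,308.5,20),("mal top",318.8,229.2,84),("handle end",246.5,233,52),("handle root",306,231.5,52),("tub rim",272.5,184,47),("star",277,235,6),("targ",349,232.5,7),("tub L",254,184,47),("tubR",291.5,184,47)]:
    print(n,at(c,u,v,z))
```

```text
cup rim [656.1  35.5  84. ]
cuprim L [655.6  62.6  84. ]
cuprim R [656.5   8.5  84. ]
blk nearL [601.9  67.3  26. ]
blk nearR [615.4 -13.4  26. ]
blk farL [685.6  84.6  26. ]
fence a [694.6   5.5  58. ]
fence a2 [694.6   2.1  58. ]
fence b [623.8  -9.6  58. ]
tray1 [501.3  75.8  20. ]
tray2 [508.3 -81.7  20. ]
tray3 [422.8  70.8  20. ]
tray4 [428.9 -85.4  20. ]
mal top [556.6  42.6  84. ]
handle end [551.3 163.   52. ]
handle root [555.5  64.   52. ]
tub rim [635.4 122.2  47. ]
star [552.7 116.1   6. ]
targ [559.1 -10.1   7. ]
tub L [634.9 153.4  47. ]
tubR [635.9  90.1  47. ]
```

>>> step_arm(rows=[[[0.8,-1.0,0],-0.9],[[1.6,-2.0,0],-1.8],[[2.5,-3.0,0],-2.6],[[3.3,-4.0,0],-3.5],[[4.1,-5.0,0],-4.3]], fingers=100)

```text
clock: 0.98
position: [326.3, 428.1, 242.3]
tcp_rot: [3.141, 0.0, 2.513]
ft_force: [0.6, 1.1, -0.9]
opening: 0.996
```

>>> step_arm(rows=[[[0.8,-1.0,0],-0.9],[[1.6,-2.0,0],-1.8],[[2.5,-3.0,0],-2.6],[[3.3,-4.0,0],-3.5],[[4.1,-5.0,0],-4.3]])

```text
clock: 1.6
position: [491.2, 226.8, 242.6]
tcp_rot: [3.141, -0.0, 2.136]
ft_force: [0.2, 1.4, 0.7]
opening: 1.001
```

>>> step_arm(rows=[[[0.8,-1.0,0],-0.9],[[1.6,-2.0,0],-1.8],[[2.4,-2.9,0],-2.6],[[3.2,-3.9,0],-3.5],[[3.8,-4.5,0],-4.4]])

```text
clock: 2.22
position: [644.3, 43.8, 242.7]
tcp_rot: [3.14, 0.001, 1.746]
ft_force: [-0.6, -0.6, 0.9]
opening: 0.997
```

Run:
```python
from h import *
c=cam("wrist"); s=sensors.get_state(); print(s["position"],s["tcp_rot"])
cv2.imwrite("pics/w1.png",c["image"][:,:,::-1]); cv2.imwrite("pics/s1.png",cam("side")["image"][:,:,::-1])
```

```text
[646.38305025  39.81601619 242.39833131] [3.13870069 0.00474318 1.74008834]
```

View pics/w1.png

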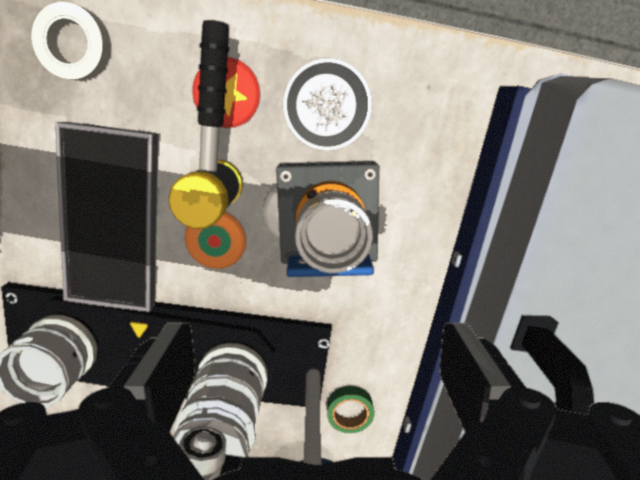

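View pics/s1.png

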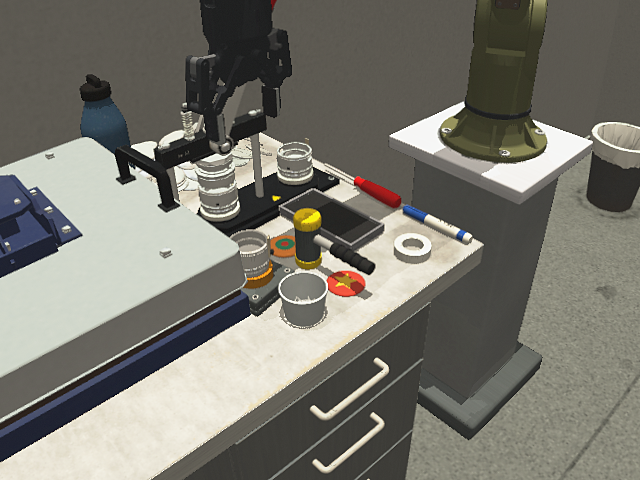

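The wrist view shows the cup at (335,232), the orange tape under it, the block square to the image, the mallet head at (200,198) and the tray at about (107,215). The white roll at (68,40) is the look-alike. I'll enlarge it to confirm.

Run:
```python
from h import *
c=cam("wrist"); print(-c["R"].T@c["t"])
crop(c,"w1b.png",265,150,395,280,4)
crop(c,"w1a.png",40,10,260,320,2)
```

```text
[631.14244748 119.22988789 372.71929267]
```

View pics/w1b.png

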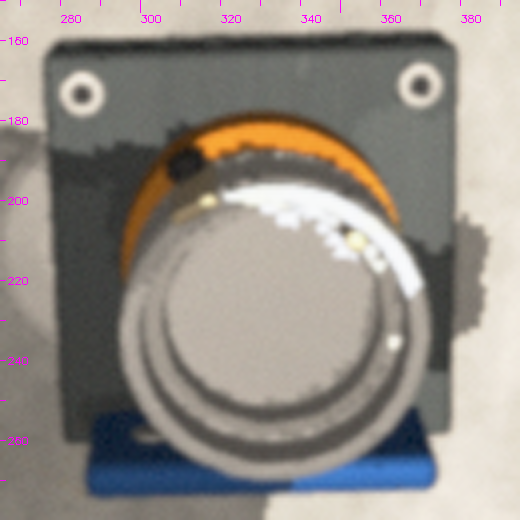

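View pics/w1a.png

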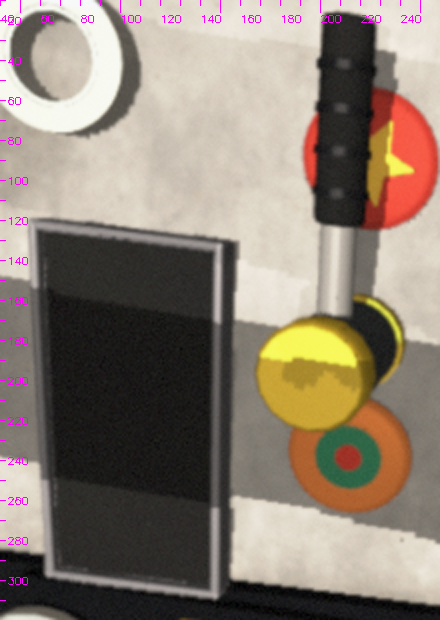

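Run:
```python
from h import *
c=cam("wrist")
for n,u,v,z in [("cup rim",331,233,84),("L",292.5,233,84),("R",369.5,233,84),("bot",331,270,84),("blk +y,-x",274.5,162,26),("blk +y+x",376.5,161,26),("fence -x",284.5,273,58),("fence +x",371.5,272,58),("knob",309,191,60),("fence in -x", 288,268,58),
 ("tray1",56.5,119.5,20),("tray2",151,130.,20),("tray3",64,299,20),("tray4",149,309,20),("mal top",197.5,196.5,84),("handle end",212,22,52)]:
    print(n,at(c,u,v,z))
s=sensors.get_state(); print(s["position"],s["tcp_rot"])
```

```text
cup rim [654.4  39.3  84. ]
L [627.9  34.6  84. ]
R [680.9  44.1  84. ]
bot [659.5  12.1  84. ]
blk +y,-x [603.9  73.   26. ]
blk +y+x [684.   88.1  26. ]
fence -x [626.7  -6.7  58. ]
fence +x [693.8   6.2  58. ]
knob [634.5  61.3  60. ]
fence in -x [628.8  -2.1  58. ]
tray1 [425.4  75.9  20. ]
tray2 [502.   80.3  20. ]
tray3 [431.4 -83.5  20. ]
tray4 [509.8 -79.1  20. ]
mal top [559.8  48.9  84. ]
handle end [549.8 163.1  52. ]
[643.13875661  46.59850463 242.22829729] [ 3.14132423e+00 -4.16038203e-04  1.75124569e+00]
```

Run:
```python
from h import *
for i in range(5):
    c=cam("wrist"); s=sensors.get_state(); print(s["clock"],s["position"],s["tcp_rot"],(-c["R"].T@c["t"]).round(1),s["joint_velocities"].round(3)[:2])
```

```text
2.475 [642.80899619  47.85435654 242.31731202] [ 3.14125898e+00 -1.15431460e-03  1.75312626e+00] [629.1 123.5 372.9] [-0.015 -0.011]
2.525 [642.66433716  48.45498299 242.46319673] [ 3.14100136e+00 -1.41785044e-03  1.75411412e+00] [628.6 124.6 373.1] [-0.011 -0.008]
2.575 [642.63908775  48.60888295 242.59028109] [ 3.14075409e+00 -1.40385947e-03  1.75441317e+00] [628.4 125.1 373.3] [-0.004 -0.004]
2.625 [642.67481095  48.5298834  242.69097187] [ 3.14053852e+00 -1.30996303e-03  1.75434203e+00] [628.3 125.3 373.4] [-0.001 -0.004]
2.675 [642.7565628   48.37661096 242.78098399] [ 3.14036197e+00 -1.12522858e-03  1.75411518e+00] [628.3 125.2 373.5] [ 0.004 -0.001]
```

Run:
```python
from h import *
c=cam("wrist")
crop(c,"w2b.png",260,150,400,290,4)
np.savez("w2.npz",**{k:c[k] for k in c})
```

```text
(no output)
```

View pics/w2b.png

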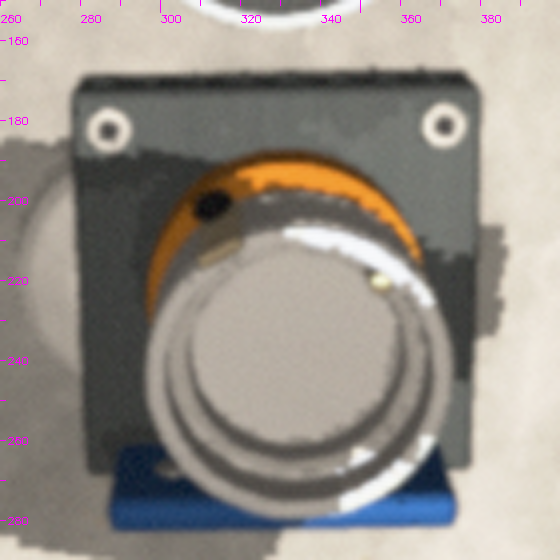

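Run:
```python
from h import *
c=dict(np.load("w2.npz"))
for n,u,v,z in [("cup rim",334.6,242.8,84),("L",296.3,242.8,84),("R",373,242.8,84),("bot",334.6,279.5,84),("blk +y,-x",279.5,173,26),("blk +y+x",379.5,172.5,26),("blk -y-x",281.7,267.5,26),("fence -x",287.5,281,58),("fence +x",373.7,280.5,58),("tape top",332,188,42)]:
    print(n,at(c,u,v,z))
ct=cam("top")
```

```text
cup rim [657.4  36.8  84. ]
L [630.8  31.9  84. ]
R [684.1  41.7  84. ]
bot [662.8   9.4  84. ]
blk +y,-x [608.1  69.   26. ]
blk +y+x [687.3  84.1  26. ]
blk -y-x [622.6 -11.1  26. ]
fence -x [629.5  -9.   58. ]
fence +x [696.5   3.8  58. ]
tape top [650.9  67.5  42. ]
```

>>> step_arm(rows=[[[0.18,-0.15,0],0],[[0.35,-0.3,-0.8],0],[[0.35,-0.3,-1.6],0],[[0.35,-0.3,-2.3],0],[[0.35,-0.3,-2.6],0]])

```text
clock: 3.4
position: [656.3, 35.4, 137.0]
tcp_rot: [-3.14, -0.001, 1.753]
ft_force: [0.0, 0.3, 0.5]
opening: 0.999
```

>>> step_arm(rows=[[[0,0,0],0],[[0,0,0],0]])

```text
clock: 3.65
position: [657.1, 35.3, 138.1]
tcp_rot: [3.141, -0.0, 1.753]
ft_force: [1.0, 0.0, 0.5]
opening: 0.998
```

Run:
```python
from h import *
c=cam("wrist"); s=sensors.get_state(); print(s["position"],s["tcp_rot"])
cv2.imwrite("pics/w3.png",c["image"][:,:,::-1])
crop(cam("top"),"t3.png",235,100,395,220)
```

```text
[657.16265473  35.35219382 138.37123832] [ 3.14060665e+00 -4.54949777e-04  1.75301024e+00]
```

View pics/w3.png

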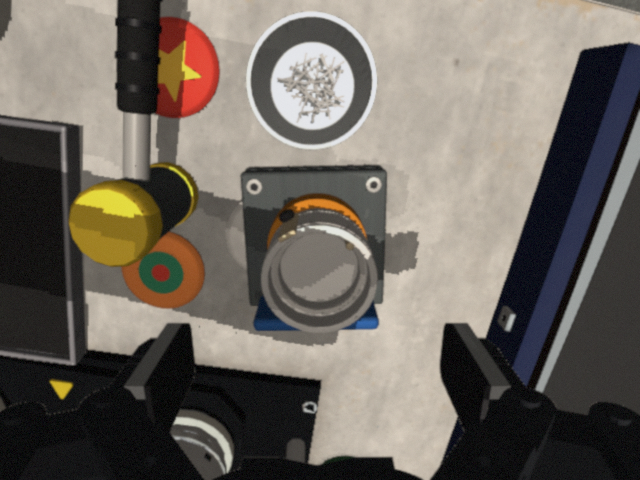

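>>> step_arm(rows=[[[0,0,-0.5],0],[[0,0,-1.0],0],[[0,0,-1.5],0],[[0,0,-1.9],0],[[0,0,-1.9],0]])

```text
clock: 4.38
position: [655.7, 35.3, 60.1]
tcp_rot: [-3.139, -0.001, 1.753]
ft_force: [1.0, 0.1, 0.8]
opening: 1.001
```

Run:
```python
from h import *
c=cam("wrist"); s=sensors.get_state(); print(s["position"],s["tcp_rot"],s["ft_force"])
cv2.imwrite("pics/w4.png",c["image"][:,:,::-1])
```

```text
[656.65045684  35.27955167  61.4234432 ] [-3.14101590e+00 -3.82717262e-04  1.75294601e+00] [ 0.22372479 -0.33474435 -0.61727534]
```

View pics/w4.png

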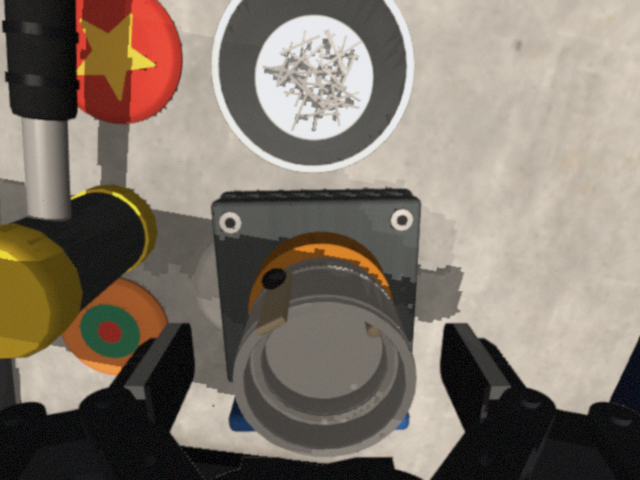

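>>> step_arm(rows=[[[0,0,0],0],[[0,0,0],0],[[0,0,0],0],[[0,0,0],0],[[0,0,0],0]], fingers=0)

```text
clock: 5.05
position: [657.7, 35.3, 62.8]
tcp_rot: [3.14, -0.0, 1.753]
ft_force: [-0.4, 0.2, 6.6]
opening: 0.626
```

>>> step_arm(rows=[[[0,0,0.1],0],[[0,0,0.3],0],[[0,0,0.5],0],[[0,0,0.7],0],[[0,0,0.7],0]])

```text
clock: 5.68
position: [658.4, 35.3, 91.8]
tcp_rot: [3.138, -0.0, 1.753]
ft_force: [0.5, 0.3, -3.8]
opening: 0.62
```

Run:
```python
from h import *
c=cam("wrist"); s=sensors.get_state(); print(s["position"],s["tcp_rot"],s["ft_force"],s["opening"])
cv2.imwrite("pics/w5.png",c["image"][:,:,::-1])
c=cam("side");crop(c,"s5.png",180,120,380,300,3)
```

```text
[657.97608048  35.3795414   91.24948225] [ 3.13878096e+00 -3.82736782e-04  1.75299666e+00] [ 0.47014292 -0.62004781 -3.94304757] 0.6148838263214593
```

View pics/w5.png

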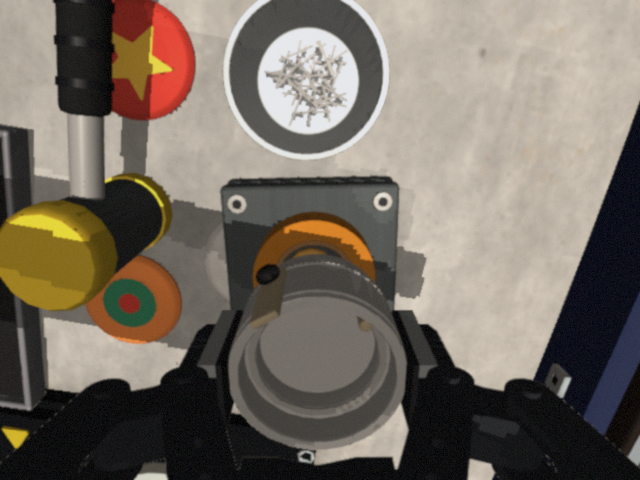

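View pics/s5.png

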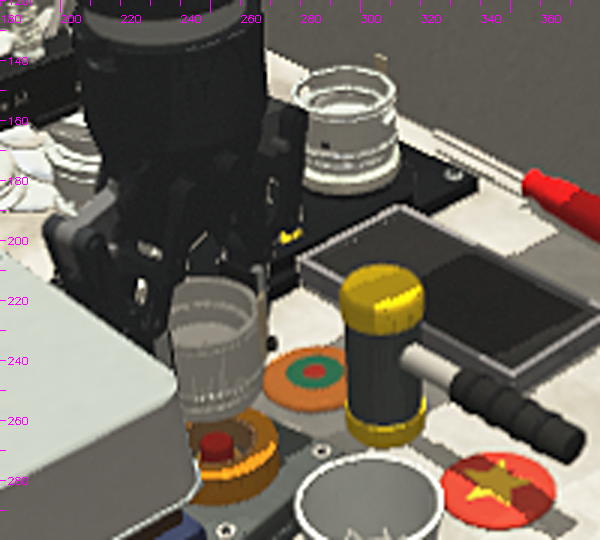

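>>> step_arm(rows=[[[0,0,0.7],0],[[0,0,1.4],0],[[-0.6,0,1.6],-0.3],[[-1.4,0,1.6],-0.7],[[-2.2,0,1.6],-1.0]])

```text
clock: 6.4
position: [568.5, 35.2, 154.5]
tcp_rot: [3.14, -0.0, 1.665]
ft_force: [0.2, 0.3, -3.8]
opening: 0.623
```

>>> step_arm(rows=[[[-0.9,0,0],-0.3],[[-1.8,0,0],-0.5],[[-2.4,0,0],-0.7],[[-2.6,-0.06,0],-0.7],[[-2.65,-0.06,0],-0.7]])

```text
clock: 7.02
position: [462.7, 32.5, 154.7]
tcp_rot: [3.139, -0.001, 1.603]
ft_force: [0.4, -0.0, -3.5]
opening: 0.62
```

>>> step_arm(rows=[[[0,0,0],0],[[0,0,0],0],[[0,0,0],0]])

```text
clock: 7.4
position: [463.1, 32.4, 154.6]
tcp_rot: [3.139, -0.0, 1.603]
ft_force: [0.7, 0.0, -3.5]
opening: 0.617
```

Run:
```python
from h import *
c=cam("wrist"); s=sensors.get_state(); print(s["position"],s["tcp_rot"],s["ft_force"],s["opening"])
cv2.imwrite("pics/w6.png",c["image"][:,:,::-1]); np.savez("w6.npz",**c)
c=cam("top");crop(c,"t6.png",235,150,395,350,3)
```

```text
[463.02737467  32.41628619 154.56019989] [ 3.13938156e+00 -1.81658120e-04  1.60309949e+00] [ 0.29965239  0.53621345 -2.70114908] 0.6222232132788741
```

View pics/w6.png

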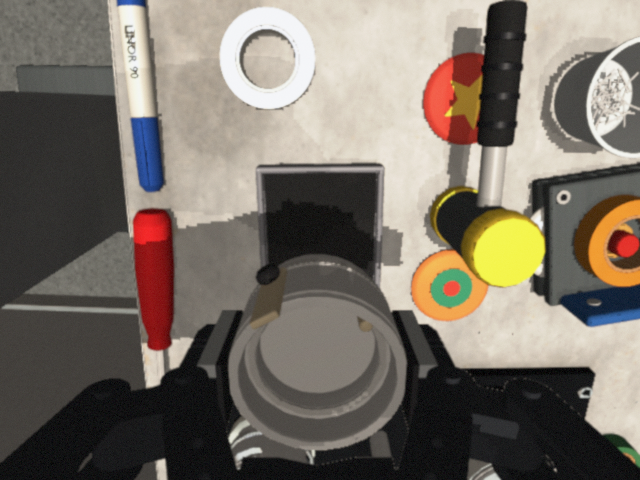

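View pics/t6.png

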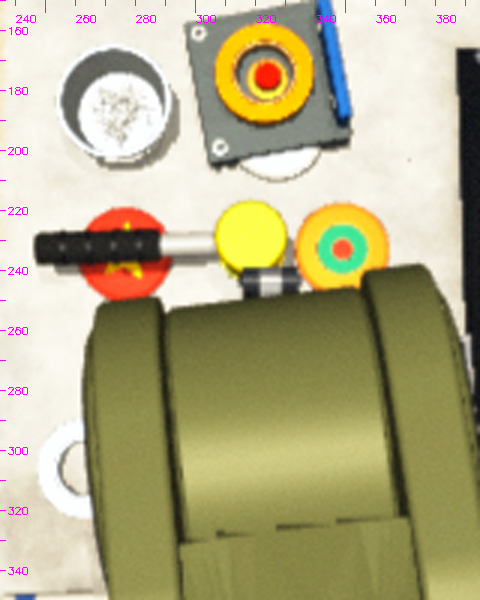

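Run:
```python
from h import *
c=dict(np.load("w6.npz"))
print(at(c,257.5,167,20),at(c,383,165.5,20))
t=cam("top"); print(at(t,323.2,174.2,42),at(t,324,175.3,40), at(t,318.8,229.2,84))
for u,v,z in [(505,247,84),(627,246,40),(599,246,42),]: print(at(c,u,v,z))
```

```text
[425.4  73.5  20. ] [502.2  76.9  20. ]
[654.6  37.   42. ] [653.1  35.6  40. ] [556.6  42.6  84. ]
[556.1  47.1  84. ]
[653.6  36.2  40. ]
[634.2  36.3  42. ]
```

>>> step_arm(rows=[[[0.06,0.02,-0.8],0],[[0.06,0.02,-1.6],0],[[0.06,0.02,-2.3],0],[[0.06,0.02,-2.7],0],[[0.06,0.02,-2.85],0]])

```text
clock: 8.18
position: [465.1, 33.2, 40.0]
tcp_rot: [3.14, 0.0, 1.603]
ft_force: [0.4, -0.5, -3.9]
opening: 0.616
```

>>> step_arm(rows=[[[0,0,0],0],[[0,0,0],0]])

```text
clock: 8.43
position: [465.9, 33.4, 40.9]
tcp_rot: [3.139, -0.0, 1.603]
ft_force: [0.2, -0.3, -3.0]
opening: 0.621
```

>>> step_arm(rows=[[[0,0,-0.05],0],[[0,0,-0.09],0],[[0,0,-0.12],0],[[0,0,-0.12],0]])

```text
clock: 8.93
position: [465.8, 33.4, 35.9]
tcp_rot: [3.139, -0.0, 1.603]
ft_force: [-0.0, 0.4, -3.0]
opening: 0.62
```

Run:
```python
from h import *
c=cam("side");s=sensors.get_state(); print(s["position"],s["ft_force"]);crop(c,"s7.png",250,140,430,290,4)
```

```text
[465.82794028  33.36045402  35.97918538] [ 0.17163331 -0.58719681 -3.28185695]
```

View pics/s7.png

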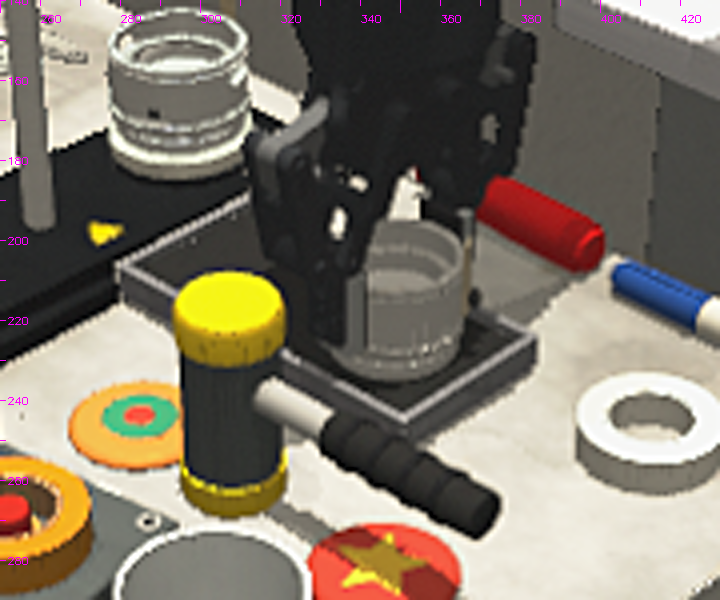

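>>> step_arm(rows=[[[0,0,-0.02],0],[[0,0,-0.04],0],[[0,0,-0.04],0]])

```text
clock: 9.35
position: [465.9, 33.4, 35.2]
tcp_rot: [3.139, -0.001, 1.603]
ft_force: [-3.6, -0.7, 6.2]
opening: 0.622
```

>>> step_arm(rows=[[[0,0,-0.02],0],[[0,0,-0.03],0],[[0,0,-0.03],0]])

```text
clock: 9.72
position: [466.0, 33.4, 35.2]
tcp_rot: [3.14, -0.002, 1.603]
ft_force: [-4.5, -1.1, 9.9]
opening: 0.62
```

>>> step_arm(rows=[[[0,0,0],0],[[0,0,0.02],0],[[0,0,0.05],0],[[0,0,0.05],0]], fingers=100)

```text
clock: 10.22
position: [466.1, 33.4, 37.3]
tcp_rot: [3.14, -0.002, 1.603]
ft_force: [0.3, -0.3, -0.4]
opening: 1.001
```

>>> step_arm(rows=[[[0,0,0.4],0],[[0,0,1.2],0],[[0,0,2.0],0],[[0.5,0,2.6],0.3],[[1.2,0,2.8],0.8]])

```text
clock: 10.85
position: [515.7, 33.7, 152.5]
tcp_rot: [3.135, -0.003, 1.675]
ft_force: [0.2, -0.1, -0.5]
opening: 1.002
```

Run:
```python
from h import *
c=cam("side");s=sensors.get_state(); print(s["position"],s["tcp_rot"],s["ft_force"],s["opening"]);crop(c,"s8.png",250,140,430,290,4)
```

```text
[519.58998094  33.82518102 153.16609173] [ 3.13085641e+00 -1.61102373e-03  1.67627902e+00] [3.3412181  0.49085867 1.2900897 ] 1.0033668057328449
```

View pics/s8.png

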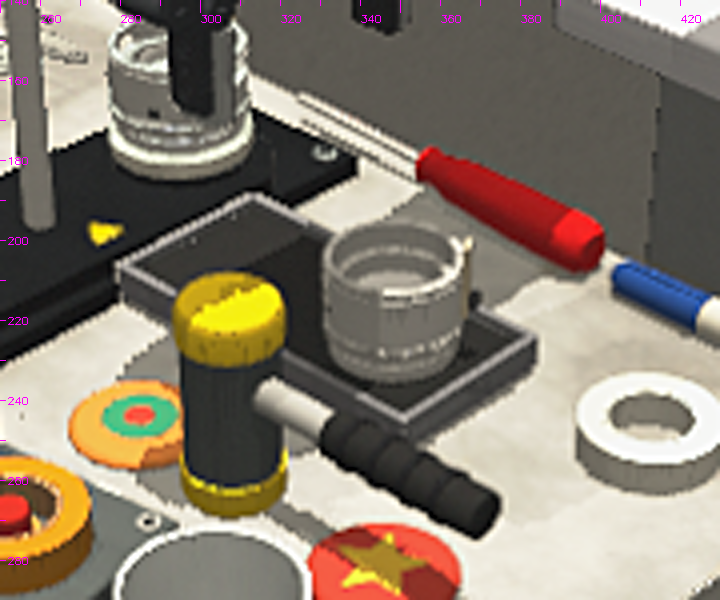

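>>> step_arm(rows=[[[0.8,0.0,0],0.2],[[1.6,0.0,0],0.4],[[2.4,0.04,0],0.6],[[3.1,0.07,-0.3],0.95],[[3.4,0.07,-0.5],0.95]])

```text
clock: 11.52
position: [656.5, 36.8, 133.1]
tcp_rot: [3.131, -0.001, 1.759]
ft_force: [-0.1, -0.7, -0.4]
opening: 1.001
```

>>> step_arm(rows=[[[0,0,0],0],[[0,0,0],0],[[0,0,0],0]])

```text
clock: 11.9
position: [656.0, 36.7, 133.9]
tcp_rot: [3.13, -0.001, 1.759]
ft_force: [0.1, 0.2, 1.0]
opening: 0.996
```

Run:
```python
from h import *
c=cam("wrist");s=sensors.get_state(); print(s["position"],s["tcp_rot"],s["ft_force"],s["opening"]);crop(c,"w9.png",200,120,460,320,3);np.savez("w9.npz",**c)
cv2.imwrite("pics/w9f.png",c["image"][:,:,::-1])
```

```text
[656.13326443  36.86762831 133.89699982] [ 3.13025034e+00 -1.50241914e-03  1.75895144e+00] [ 0.24859793 -0.81605096  0.16621969] 0.998999702918809
```

View pics/w9.png

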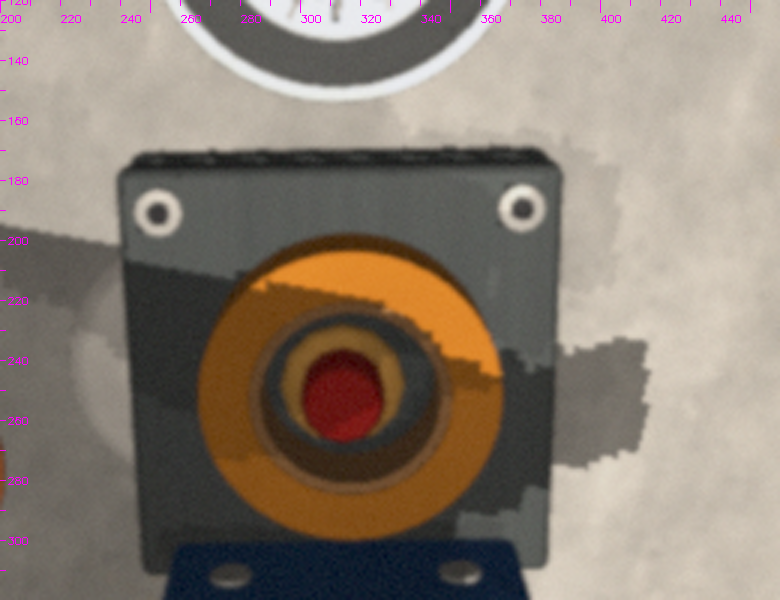

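Run:
```python
from h import *
c=dict(np.load("w9.npz"))
for a in [(316.8,251.7,42),(314.3,253,40),(241,178,26),(386,177,26)]: print(at(c,*a))
```

```text
[656.3  39.1  42. ]
[655.2  37.4  40. ]
[608.   68.5  26. ]
[687.1  83.9  26. ]
```

Run:
```python
from h import *
c=cam("side")
for z in (16,20,24,28,32,36): print(z,proj(c,[[494,44,z],[494,22,z],[508,44,z],[508,22,z]]).tolist())
```

```text
16 [[338.6, 235.0], [328.7, 229.2], [332.0, 238.8], [322.1, 232.8]]
20 [[338.6, 232.9], [328.7, 227.0], [332.0, 236.6], [322.1, 230.7]]
24 [[338.6, 230.8], [328.7, 224.9], [332.0, 234.5], [322.1, 228.5]]
28 [[338.6, 228.6], [328.6, 222.8], [332.0, 232.3], [322.0, 226.4]]
32 [[338.6, 226.5], [328.6, 220.6], [332.0, 230.2], [322.0, 224.2]]
36 [[338.7, 224.3], [328.6, 218.5], [332.0, 228.0], [322.0, 222.1]]
```

Run:
```python
import cv2
im=cv2.imread("pics/s7.png")[200:420,200:520]; cv2.imwrite("pics/s7b.png",cv2.resize(im,None,fx=2.4,fy=2.4))
```

```text
(no output)
```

View pics/s7b.png

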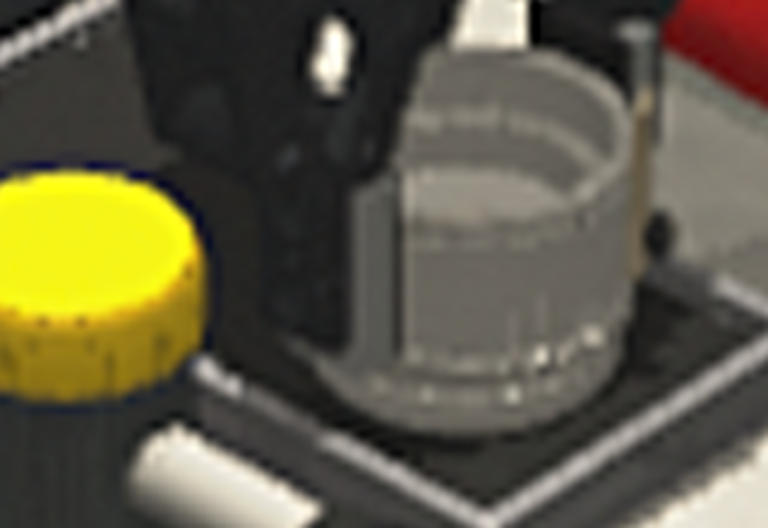

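>>> step_arm(rows=[[[0,0.03,-0.6],0],[[0,0.03,-1.2],0],[[0,0.03,-1.8],0],[[0,0.03,-2.2],0],[[0,0.03,-2.35],0]])

```text
clock: 12.62
position: [655.7, 38.2, 39.0]
tcp_rot: [3.131, -0.002, 1.759]
ft_force: [0.0, 0.9, 0.9]
opening: 0.996
```

>>> step_arm(rows=[[[0,0,0],0],[[0,0,0],0]])

```text
clock: 12.88
position: [656.3, 38.1, 40.0]
tcp_rot: [3.13, -0.002, 1.759]
ft_force: [-0.5, 0.1, 0.2]
opening: 1.001
```

>>> step_arm(rows=[[[0,0,-0.04],0],[[0,0,-0.04],0]])

```text
clock: 13.12
position: [656.6, 38.2, 38.8]
tcp_rot: [3.129, -0.002, 1.759]
ft_force: [-0.3, 0.5, -0.3]
opening: 0.998
```

>>> step_arm(rows=[[[0,0,0],0],[[0,0,0],0],[[0,0,0],0],[[0,0,0],0],[[0,0,0],0]], fingers=0)

```text
clock: 13.75
position: [657.0, 38.1, 39.9]
tcp_rot: [3.129, -0.002, 1.759]
ft_force: [-1.7, -0.2, 5.9]
opening: 0.637
```

Run:
```python
from h import *
c=cam("wrist");s=sensors.get_state(); print(s["position"],s["tcp_rot"],s["ft_force"],s["opening"])
cv2.imwrite("pics/w10.png",c["image"][:,:,::-1])
c=cam("side");crop(c,"s10.png",200,200,330,310,5)
```

```text
[656.97311711  38.08702021  39.86724977] [ 3.12852783e+00 -1.74717654e-03  1.75891416e+00] [-1.33585499e+00  5.55791866e-04  4.94354273e+00] 0.6334735834390534
```

View pics/w10.png

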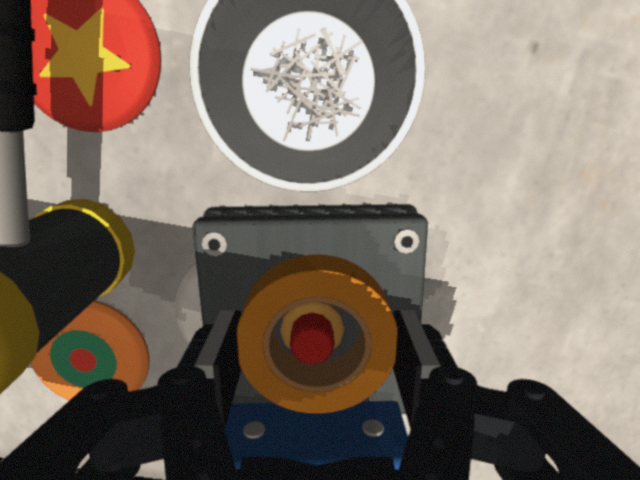

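View pics/s10.png

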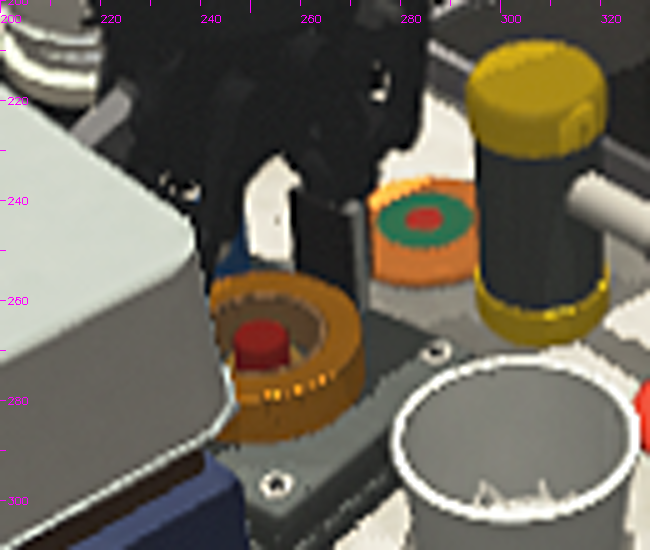

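>>> step_arm(rows=[[[0,0,0.15],0],[[0,0,0.4],0],[[0,0,0.8],0],[[0,0,1.2],0],[[0,0,1.2],0]])

```text
clock: 14.48
position: [658.4, 38.1, 90.3]
tcp_rot: [3.125, -0.002, 1.759]
ft_force: [-0.2, -0.3, -1.1]
opening: 0.631
```

Run:
```python
from h import *
c=cam("wrist");s=sensors.get_state(); print(s["position"],s["tcp_rot"],s["ft_force"],s["opening"])
crop(c,"w11.png",180,240,460,440,2)
c=cam("side");crop(c,"s11.png",200,200,330,310,5)
```

```text
[657.6220727   38.16073369  89.04235144] [ 3.12654229e+00 -1.84466101e-03  1.75900293e+00] [-0.02987304  0.0889457  -0.76022554] 0.6305831193034096
```

View pics/w11.png

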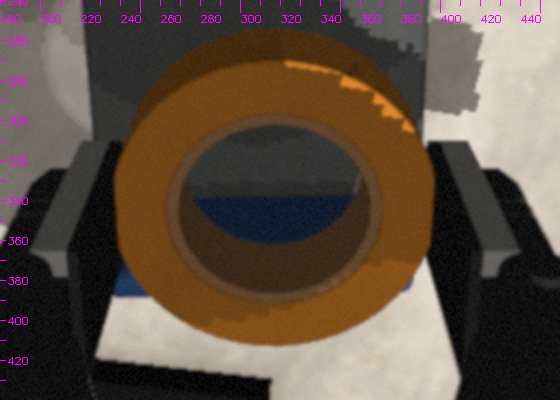

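View pics/s11.png

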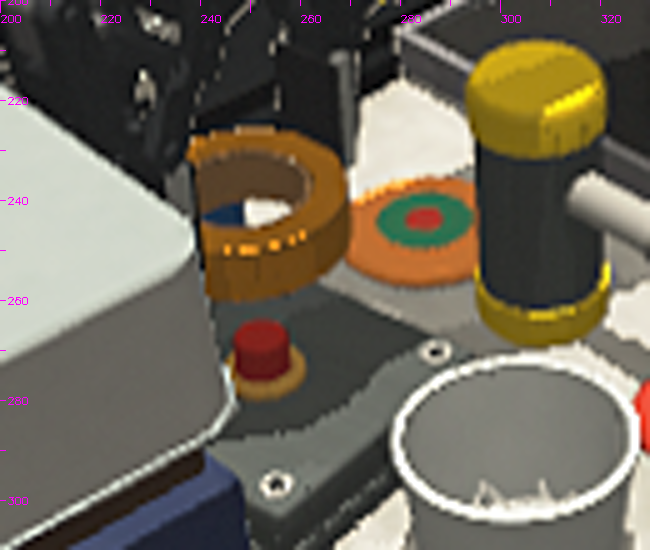

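>>> step_arm(rows=[[[0,0,0.7],0],[[-0.4,-0.2,1.2],0],[[-1.1,-0.5,1.2],-0.4],[[-1.9,-0.8,1.2],-0.8],[[-2.6,-1.1,1.2],-1.2]])

```text
clock: 15.2
position: [551.3, -6.2, 135.3]
tcp_rot: [3.13, -0.002, 1.653]
ft_force: [-0.2, 0.1, -0.3]
opening: 0.635
```

>>> step_arm(rows=[[[-0.8,-0.4,0],-0.2],[[-1.5,-0.7,0],-0.4],[[-2.0,-0.9,0],-0.5],[[-2.1,-0.95,0],-0.5],[[-2.1,-0.95,0],-0.5]])

```text
clock: 15.82
position: [467.7, -43.9, 135.3]
tcp_rot: [3.129, -0.002, 1.61]
ft_force: [0.4, 0.8, -0.7]
opening: 0.635
```

>>> step_arm(rows=[[[0,0,0],0],[[0,0,0],0],[[0,0,0],0]])

```text
clock: 16.2
position: [467.9, -43.8, 135.2]
tcp_rot: [3.129, -0.002, 1.61]
ft_force: [-0.2, 0.1, -0.5]
opening: 0.633
```

Run:
```python
from h import *
c=cam("wrist");s=sensors.get_state(); print(s["position"],s["tcp_rot"],s["ft_force"],s["opening"])
cv2.imwrite("pics/w12.png",c["image"][:,:,::-1])
```

```text
[467.86590666 -43.88352564 135.23042092] [ 3.12941409e+00 -1.73152358e-03  1.61007969e+00] [-0.01552367 -0.38032535 -0.86366337] 0.6309360905813093
```

View pics/w12.png

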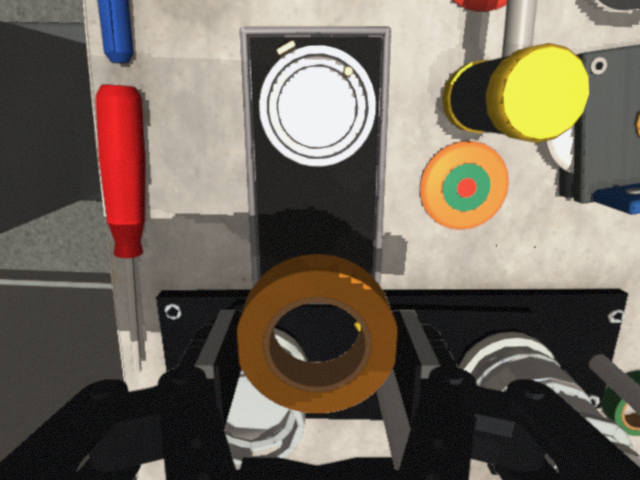

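>>> step_arm(rows=[[[0.03,0.03,-0.8],0],[[0.03,0.03,-1.6],0],[[0.03,0.03,-2.2],0],[[0.03,0.03,-2.5],0],[[0.03,0.03,-2.55],0]])

```text
clock: 16.88
position: [468.8, -42.7, 32.9]
tcp_rot: [3.13, -0.001, 1.61]
ft_force: [1.4, 0.1, -0.0]
opening: 0.632
```

>>> step_arm(rows=[[[0,0,0],0],[[0,0,0],0]])

```text
clock: 17.12
position: [469.7, -42.7, 33.7]
tcp_rot: [3.129, -0.002, 1.61]
ft_force: [0.3, 0.1, 0.0]
opening: 0.633
```

>>> step_arm(rows=[[[0,0,-0.05],0],[[0,0,-0.1],0],[[0,0,-0.1],0]])

```text
clock: 17.5
position: [469.5, -42.7, 29.6]
tcp_rot: [3.129, -0.002, 1.61]
ft_force: [-0.9, -0.1, 0.4]
opening: 0.633
```

>>> step_arm(rows=[[[0,0,-0.03],0],[[0,0,-0.03],0],[[0,0,-0.03],0]])

```text
clock: 17.88
position: [469.6, -42.6, 28.8]
tcp_rot: [3.129, -0.002, 1.61]
ft_force: [-1.6, -0.1, 5.4]
opening: 0.634
```

Run:
```python
from h import *
c=cam("side");s=sensors.get_state(); print(s["position"],s["tcp_rot"],s["ft_force"],s["opening"])
crop(c,"s13.png",250,140,430,290,4)
```

```text
[469.59910334 -42.63992574  28.80666769] [ 3.12908750e+00 -2.04629347e-03  1.61005707e+00] [-1.45170161  0.08736876  4.53907602] 0.6297149083507543
```

View pics/s13.png

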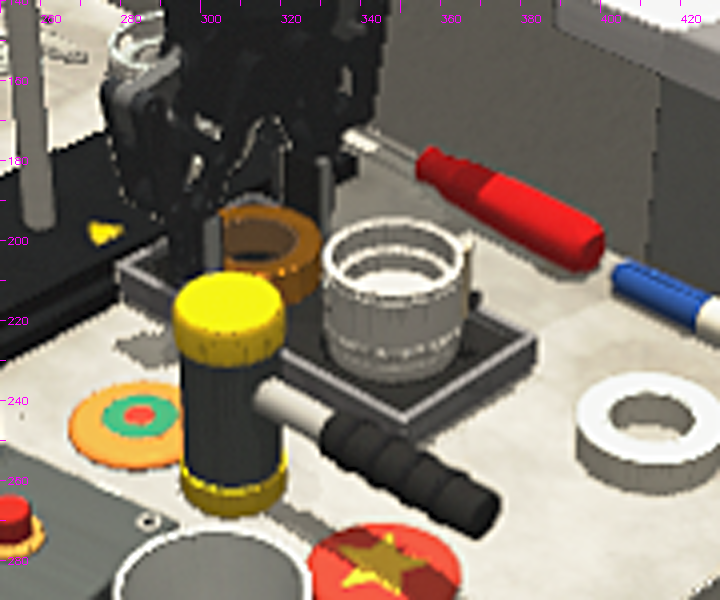

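>>> step_arm(rows=[[[0,0,0.01],0],[[0,0,0.05],0],[[0,0,0.06],0],[[0,0,0.06],0]], fingers=100)

```text
clock: 18.42
position: [469.6, -42.7, 31.2]
tcp_rot: [3.129, -0.002, 1.61]
ft_force: [-0.2, -0.6, -0.0]
opening: 0.999
```

>>> step_arm(rows=[[[0,0,0.4],0],[[0,0,1.2],0],[[0,0,2.0],0],[[0.4,0.3,2.9],0],[[1.1,0.9,3.1],0]])

```text
clock: 19.05
position: [515.6, -7.3, 159.4]
tcp_rot: [3.123, -0.004, 1.608]
ft_force: [0.5, -0.6, 0.7]
opening: 0.999
```

>>> step_arm(rows=[[[0.5,0.6,0],0],[[1.0,1.2,0],0],[[1.0,1.2,0],0],[[1.0,1.2,0],0],[[1.0,1.2,0],0]])

```text
clock: 19.68
position: [555.2, 39.4, 159.7]
tcp_rot: [3.123, -0.004, 1.606]
ft_force: [0.8, -0.1, -0.2]
opening: 1.001
```

Run:
```python
from h import *
c=cam("wrist");s=sensors.get_state(); print(s["position"],s["tcp_rot"],s["ft_force"],s["opening"])
cv2.imwrite("pics/w14.png",c["image"][:,:,::-1]);np.savez("w14.npz",**c)
c=cam("side");crop(c,"s14.png",250,140,430,290,4)
```

```text
[555.24154978  39.59950195 159.72217517] [ 3.12273189 -0.00429997  1.60594266] [ 0.07076188 -0.43971394 -0.872496  ] 0.9988614796527406
```

View pics/w14.png

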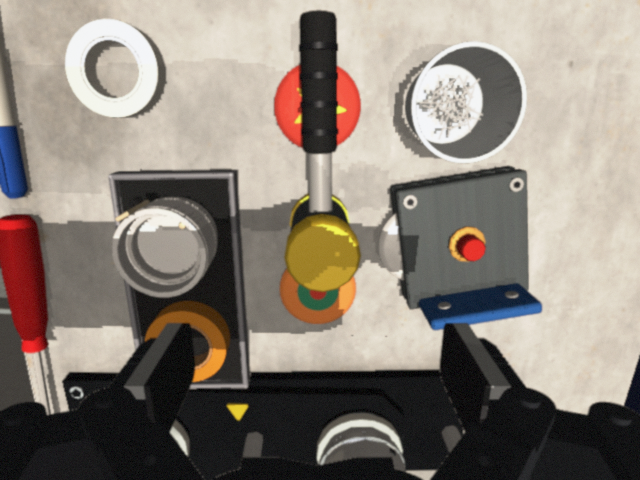

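View pics/s14.png

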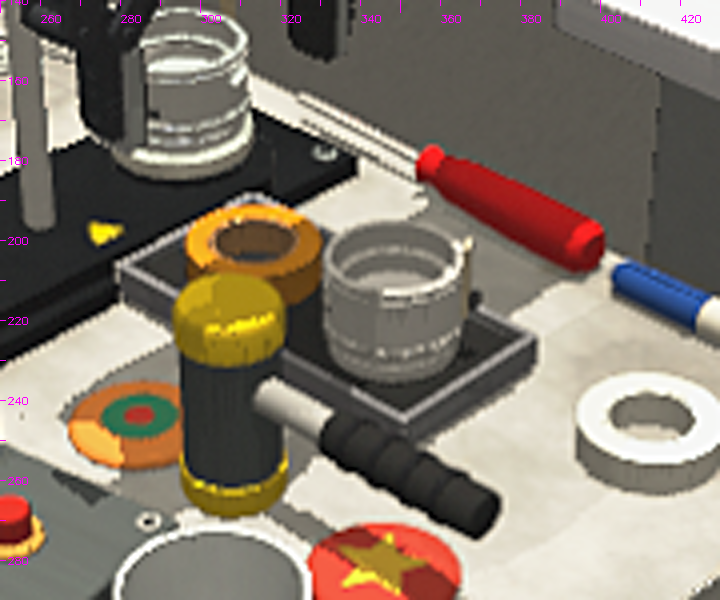

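Run:
```python
from h import *
c=dict(np.load("w14.npz"))
crop(c,"w14c.png",270,160,550,340,2)
for a in [(322,253,84),(318,14,52),(320,210,52),(474,247,40),(397,188,26),(524,172,26),(432,327,58),(541,309,58)]: print(a,at(c,*a))
```

```text
(322, 253, 84) [558.7  46.7  84. ]
(318, 14, 52) [553.2 162.6  52. ]
(320, 210, 52) [557.9  61.5  52. ]
(474, 247, 40) [654.6  38.3  40. ]
(397, 188, 26) [606.2  71.   26. ]
(524, 172, 26) [685.3  83.9  26. ]
(432, 327, 58) [628.7  -8.   58. ]
(541, 309, 58) [694.8   5.5  58. ]
```

View pics/w14c.png

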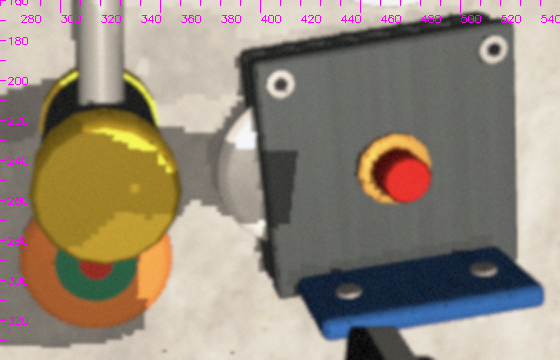

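>>> step_arm(rows=[[[0.07,0.11,-0.2],0],[[0.07,0.11,-0.8],0],[[0.07,0.11,-1.6],0],[[0.07,0.11,-2.3],0],[[0.07,0.11,-2.8],0]])

```text
clock: 20.4
position: [557.3, 44.2, 45.9]
tcp_rot: [3.124, -0.004, 1.606]
ft_force: [0.0, -0.9, -0.4]
opening: 0.999
```

>>> step_arm(rows=[[[0,0,0],0],[[0,0,0],0],[[0,0,0],0]])

```text
clock: 20.78
position: [558.3, 44.3, 47.0]
tcp_rot: [3.122, -0.005, 1.606]
ft_force: [-0.3, -0.2, 0.4]
opening: 1.0
```

Run:
```python
from h import *
c=cam("wrist");s=sensors.get_state(); print(s["position"],s["tcp_rot"],s["ft_force"],s["opening"])
cv2.imwrite("pics/w15.png",c["image"][:,:,::-1])
```

```text
[558.22765819  44.30826952  46.98367925] [ 3.12237388 -0.00459087  1.60602842] [-0.45580071 -0.01714788 -0.4314634 ] 1.0020000831574616
```

View pics/w15.png

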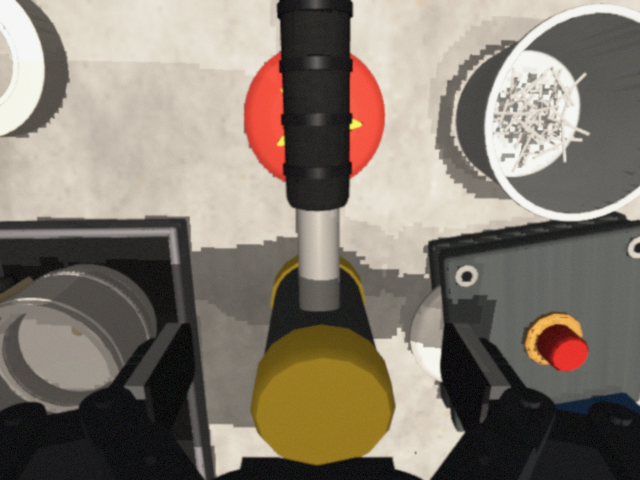

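>>> step_arm(rows=[[[0,0,-0.1],0],[[0,0,-0.1],0]])

```text
clock: 21.08
position: [558.2, 44.4, 43.0]
tcp_rot: [3.122, -0.005, 1.606]
ft_force: [-0.8, 1.0, -0.7]
opening: 1.0
```

>>> step_arm(rows=[[[0,0,0],0],[[0,0,0],0],[[0,0,0],0],[[0,0,0],0],[[0,0,0],0]], fingers=0)

```text
clock: 21.7
position: [558.6, 44.4, 43.2]
tcp_rot: [3.122, -0.005, 1.606]
ft_force: [1.6, -0.3, 1.9]
opening: 0.419
```

>>> step_arm(rows=[[[0,0,0],0],[[0,0,0],0]])

```text
clock: 21.95
position: [558.5, 44.4, 43.2]
tcp_rot: [3.122, -0.005, 1.606]
ft_force: [-0.0, 0.6, 0.5]
opening: 0.421
```

Run:
```python
from h import *
c=cam("wrist");s=sensors.get_state(); print(s["position"],s["tcp_rot"],s["ft_force"],s["opening"])
cv2.imwrite("pics/w16.png",c["image"][:,:,::-1])
```

```text
[558.54472133  44.41761198  43.21683339] [ 3.1216157  -0.00479111  1.6061483 ] [ 0.7297722  -0.09283477  0.03762243] 0.42282528412284454
```

View pics/w16.png

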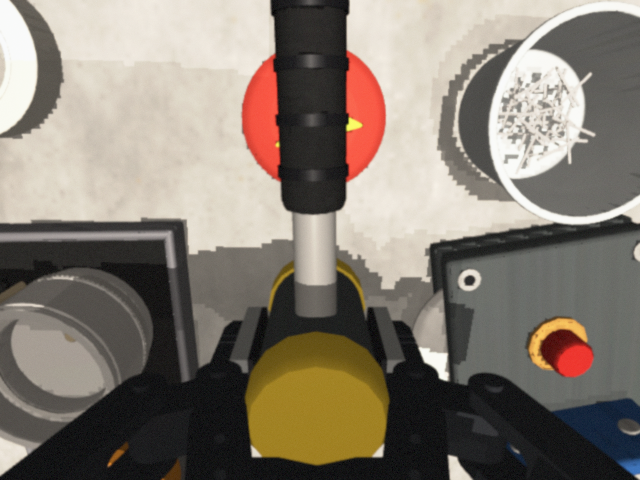

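>>> step_arm(rows=[[[0,0,0.3],0],[[0,0,0.9],0],[[0,0,1.5],0],[[0,0,1.8],0],[[0,0,1.8],0]])

```text
clock: 22.62
position: [558.7, 44.5, 115.7]
tcp_rot: [3.121, -0.005, 1.606]
ft_force: [-0.5, 0.5, -5.5]
opening: 0.418
```

Run:
```python
from h import *
c=cam("side");s=sensors.get_state(); print(s["position"],s["tcp_rot"],s["ft_force"],s["opening"])
crop(c,"s17.png",220,140,400,290,4)
```

```text
[558.03166135  44.49443639 114.79692047] [ 3.12238073 -0.00491684  1.60623383] [-1.33695893  0.42972788 -5.10829039] 0.4190071234424641
```

View pics/s17.png

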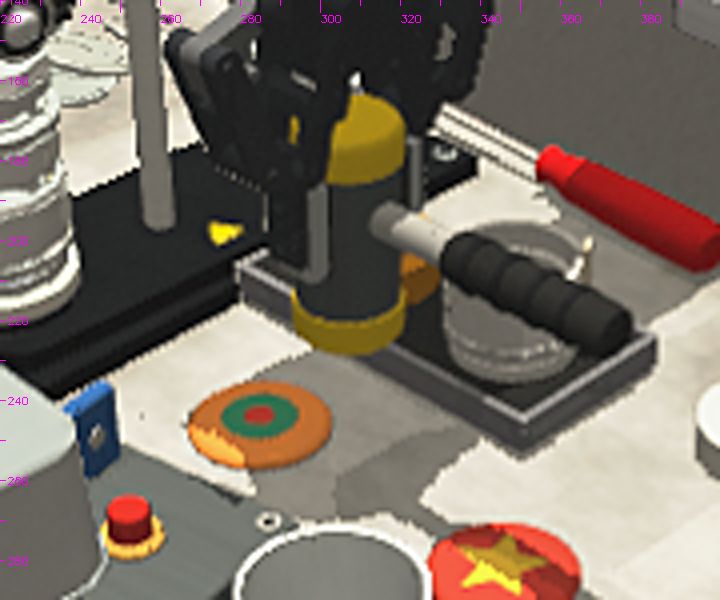

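Mallet is held upright. Moving over the punch.

>>> step_arm(rows=[[[0.6,-0.05,0],0],[[1.2,-0.1,0],0],[[1.8,-0.15,0],0],[[2.3,-0.19,0],0],[[2.4,-0.19,0],0]])

```text
clock: 23.3
position: [653.9, 36.6, 112.9]
tcp_rot: [3.125, -0.004, 1.606]
ft_force: [-0.2, 1.0, -4.2]
opening: 0.42
```

>>> step_arm(rows=[[[0,0,-0.3],0],[[0,0,-0.5],0],[[0,0,-0.5],0],[[0,0,-0.5],0]])

```text
clock: 23.8
position: [653.8, 36.7, 93.1]
tcp_rot: [3.125, -0.004, 1.606]
ft_force: [0.6, -0.0, -4.8]
opening: 0.417
```

Run:
```python
from h import *
c=cam("side");s=sensors.get_state(); print(s["position"],s["tcp_rot"],s["ft_force"],s["opening"])
crop(c,"s18.png",200,170,380,320,4)
c=cam("wrist");cv2.imwrite("pics/w18.png",c["image"][:,:,::-1])
```

```text
[653.99729681  36.63092128  93.37105585] [ 3.12423824 -0.00386855  1.606025  ] [-0.93604769 -0.2350489  -5.15341172] 0.41921524705891533
```

View pics/s18.png

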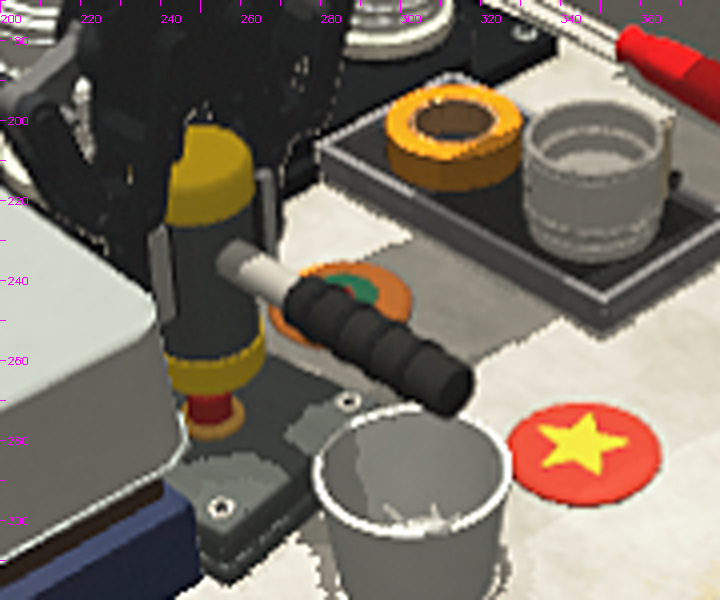

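View pics/w18.png

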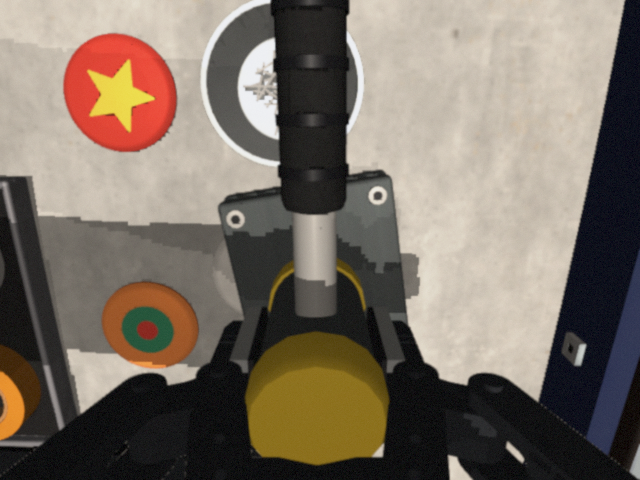

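>>> step_arm(rows=[[[0,0,-0.1],0],[[0,0,-0.2],0],[[0,0,-0.3],0],[[0,0,-0.35],0]])

```text
clock: 24.4
position: [654.2, 36.6, 80.0]
tcp_rot: [3.124, -0.004, 1.606]
ft_force: [-2.7, 0.7, 2.2]
opening: 0.421
```

>>> step_arm(rows=[[[0,0,-0.05],0],[[0,0,-0.1],0],[[0,0,-0.16],0],[[0,0,-0.16],0]])

```text
clock: 24.9
position: [654.1, 36.6, 73.5]
tcp_rot: [3.124, -0.004, 1.606]
ft_force: [-2.3, 0.0, 1.5]
opening: 0.423
```

>>> step_arm(rows=[[[0,0,-0.05],0],[[0,0,-0.1],0],[[0,0,-0.1],0]])

```text
clock: 25.28
position: [654.3, 36.6, 72.7]
tcp_rot: [3.124, -0.006, 1.606]
ft_force: [-9.6, 0.1, 20.2]
opening: 0.428
```

>>> step_arm(rows=[[[0,0,0.2],0],[[0,0,0.6],0],[[0,0,1.1],0],[[0,0,1.1],0],[[0,0,1.1],0]])

```text
clock: 25.9
position: [654.1, 36.7, 116.5]
tcp_rot: [3.124, -0.006, 1.606]
ft_force: [-0.5, 0.0, -6.0]
opening: 0.417
```

Run:
```python
from h import *
c=cam("side");s=sensors.get_state(); print(s["position"],s["tcp_rot"],s["ft_force"],s["opening"])
crop(c,"s19.png",200,170,380,320,4)
```

```text
[653.8028499   36.67658003 116.00876013] [ 3.12522805 -0.0056871   1.605914  ] [-0.31351856 -0.43545048 -5.81904194] 0.41686210292887593
```

View pics/s19.png

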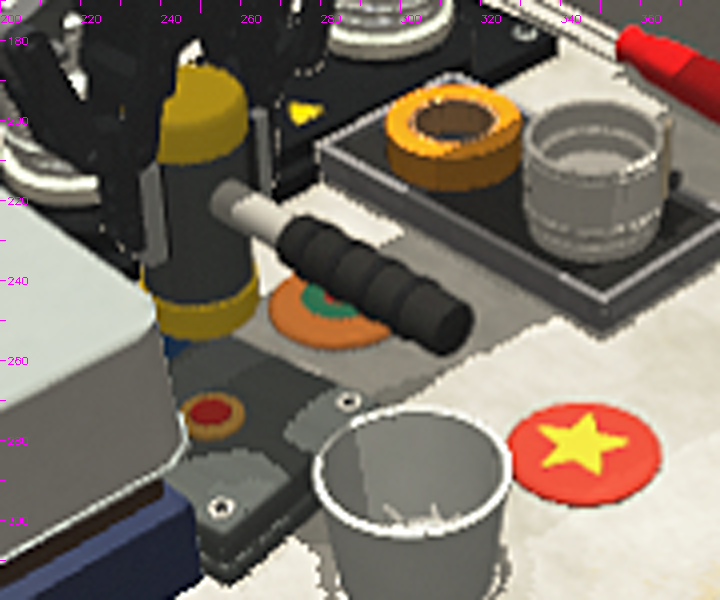

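The punch is flush with its collar at (250,273) in the side view. Returning the mallet.

>>> step_arm(rows=[[[-0.6,0.05,0],0],[[-1.2,0.1,0],0],[[-1.8,0.15,0],0],[[-2.3,0.19,0],0],[[-2.38,0.19,0],0]])

```text
clock: 26.58
position: [557.0, 44.5, 115.3]
tcp_rot: [3.127, -0.006, 1.606]
ft_force: [1.0, 1.0, -5.2]
opening: 0.421
```

>>> step_arm(rows=[[[0,0,-0.4],0],[[0,0,-0.9],0],[[0,0,-1.4],0],[[0,0,-1.6],0],[[0,0,-1.6],0]])

```text
clock: 27.2
position: [556.7, 44.2, 50.3]
tcp_rot: [3.129, -0.005, 1.606]
ft_force: [0.1, -0.4, -4.7]
opening: 0.424
```

>>> step_arm(rows=[[[0,0,0],0],[[0,0,0],0]])

```text
clock: 27.45
position: [557.3, 44.3, 51.0]
tcp_rot: [3.127, -0.006, 1.606]
ft_force: [-0.1, 0.9, -5.4]
opening: 0.423
```

>>> step_arm(rows=[[[0,0,-0.06],0],[[0,0,-0.12],0],[[0,0,-0.17],0],[[0,0,-0.17],0]])

```text
clock: 27.95
position: [557.1, 44.2, 43.9]
tcp_rot: [3.128, -0.006, 1.606]
ft_force: [-0.2, 0.1, -4.4]
opening: 0.423
```

>>> step_arm(rows=[[[0,0,-0.02],0],[[0,0,-0.04],0],[[0,0,-0.04],0]])

```text
clock: 28.32
position: [557.2, 44.2, 43.1]
tcp_rot: [3.128, -0.006, 1.606]
ft_force: [-2.8, -0.3, 4.3]
opening: 0.421
```

Contact at the expected height. Releasing.

>>> step_arm(rows=[[[0,0,0],0],[[0,0,0],0],[[0,0,0],0],[[0,0,0],0]], fingers=100)

```text
clock: 28.82
position: [557.6, 44.2, 43.3]
tcp_rot: [3.127, -0.006, 1.606]
ft_force: [-0.1, 0.2, 0.0]
opening: 1.002
```

>>> step_arm(rows=[[[0,0,0.4],0],[[0,0,1.2],0],[[0,0,2.0],0],[[0,0,2.8],0],[[0,0,3.4],0]])

```text
clock: 29.45
position: [558.3, 44.1, 182.2]
tcp_rot: [3.124, -0.007, 1.606]
ft_force: [0.9, 0.1, -0.2]
opening: 1.001
```

>>> step_arm(rows=[[[0,0,0.5],0],[[0,0,0.5],0],[[0,0,0.5],0],[[0,0,0.5],0]])

```text
clock: 29.95
position: [557.6, 44.0, 201.2]
tcp_rot: [3.126, -0.006, 1.606]
ft_force: [0.2, 0.2, -0.1]
opening: 1.003
```

Run:
```python
from h import *
c=cam("side");s=sensors.get_state(); print(s["clock"],s["position"],s["ft_force"],s["opening"])
crop(c,"s20.png",200,170,380,320,4)
c=cam("wrist");cv2.imwrite("pics/w20.png",c["image"][:,:,::-1])
np.savez("w20.npz",**c)
```

```text
30.0 [557.6988621   44.02599918 201.18845988] [-0.00448502 -0.10311254 -0.97170274] 0.9967748438459967
```

View pics/s20.png

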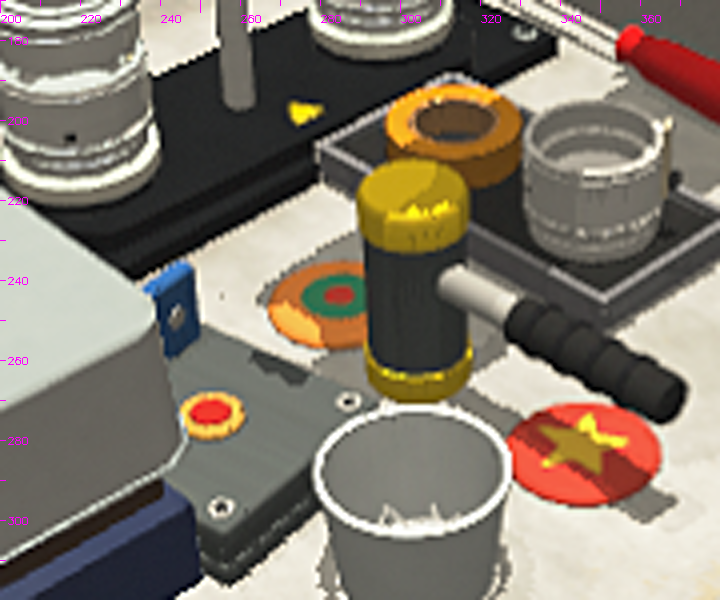

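View pics/w20.png

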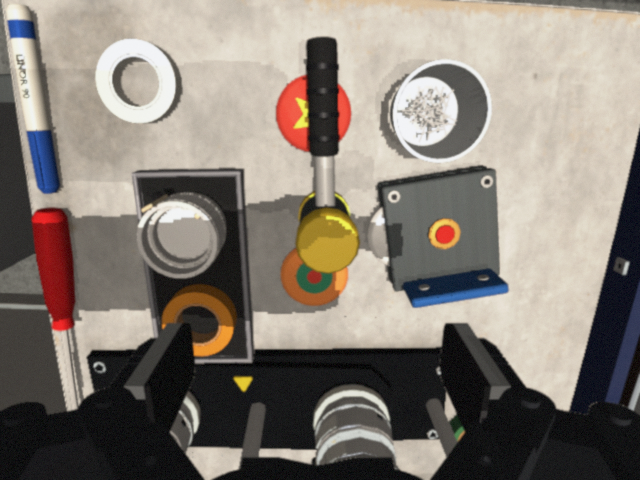

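The side view shows the cup at (347,215) and the tape at (314,205) in the tray, with the mallet upright at (304,240). The punch is flush in its collar at (252,273), and the tub and badges are where they started. Handing in.

Run:
```python
from rig import sign_off, sensors
print(sign_off()); print(sensors.get_state()["clock"])
```

```text
the job is handed in; nothing more can be done
None
the job is handed in; nothing more can be done
```

The job is done and handed in at about 30 s of the 72 s allowed. The hand-in reports no verdict, so what follows rests on my own checks.

- **Cup and tape:** I set the die cup and then the orange tape roll down in the grey tray. Each touched the tray floor at the height I had predicted. Both look level and right way up in the last pictures.
- **Punch:** I gripped the mallet by its head and pressed the punch down with its lower face. It ran into its stop 10.5 mm below the predicted first contact, at about 25 N. It sits flush with its collar in the side view.
- **Mallet:** It is back at its starting place, upright on its lower face and let go.
- **Bystanders:** The tub and both badges show no visible movement. I checked this by eye, not by measuring.

The top and wrist cameras disagreed by 2 to 4 mm in y on the mallet and by 1 to 3 mm on the punch, so I used values in between. The tool also drifted to about 1° of tilt during the run, which had no visible effect. No check failed.

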